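# Set the spring gauge's adjuster and hold its rod at the marked length

## Task

Get the spring extension gauge ready for a reading: first turn the adjuster on top of its housing until its nose stands at the long index line on the dial, and let go of it. Then pull the sprung rod out by its handle until its pointer stands over the line of the steel cursor on the scale, and finish while holding it there, since the spring draws it back at once if it is let go. Do not shift the cursor, and leave the stopwatch, beaker and flask alone.

Things in the scene. Friction and masses are not known exactly. Their poses are not given: they have to be found in the camera images.
- gauge: Spring extension gauge, fixed to the bench: base plate 215 x 90 x 12 mm, on it a grey housing 100 x 74 mm whose top is 115 mm above the bench. The rod comes out of its front, towards -x; the adjuster is on its top. Origin on the bench, 30 mm behind the housing's front face; z up.
- adjuster_grip (a point): Black adjuster knob on the housing's top: 41 mm round skirt with an upright bar grip 36 mm long, 12 mm thick, from 124 to 150 mm above the bench. The point is on the vertical turning axis, 138 mm above the bench, half-way up the bar. The bar lies along the point's x axis and its white nose points to its -x; the point turns with the knob.
- adjuster (a joint): Angle of the adjuster, rad: 0 with its nose at the long index line, on the dial's edge nearest the rod handle; -1.25 to -0.6 at the start; grows as the knob turns clockwise seen from above. Stiff (0.06 N m), stays where it is left; stops at -1.9 and 0.6.
- rod_grip (a point): Centre of the black handle at the outer end of the level 12 mm steel rod, 80 mm above the bench. Handle: block 34 mm long along the rod, 24 mm wide (along y), 34 mm high, with a 5 mm flange 34 mm wide, 40 mm high on its outer end. Axes: -x is along the rod, the way it is pulled; z up. At the start it is 80 mm in front of the housing's face, 130 mm from the adjuster's axis.
- rod (a joint): How far the rod is pulled out, m: 0 at rest, stop at 0.085. The inner spring draws it back with about 2.5 N at 0, rising by 55 N/m to about 6 N at 0.065, plus 0.3 N friction. It must be pulled out 0.035 to 0.062 to reach the cursor. It slides back when let go.
- rod_pointer (a point): Tip of the dark steel pointer that hangs from a collar on the rod, 50 mm behind the handle's centre and 26 mm to its +y side, 37 mm above the bench. Axes as for rod_grip; it moves with the rod.
- cursor_line (a point): The dark cross line on top of the steel cursor (a 10 mm long saddle with a side lug and clamp screw) on the white scale strip under the pointer's path, 21 mm above the bench. Axes as for rod_grip: the pointer is over the line when both have the same x in this frame. It can be shifted along the scale by about 6 N, but must stay.
- stopwatch: Black stopwatch, 82 x 58 x 16 mm, lying loose on the bench to the left of the gauge; origin under its centre. A bystander.
- beaker_250: Clear beaker, 75 mm across, 95 mm high, standing loose on the bench to the right of the gauge; origin under its centre. A bystander.
- conical_flask: Clear conical flask, 65 mm across, 103 mm high, standing loose on the bench to the left of the gauge; origin under its centre. A bystander.
Not all that is in view belongs to the job. There is more than one size of the gauge; the one meant has the size given above.

How it is judged:
On the way, in this order (a step that is already met when the one before it is completed fails the run):
1. the adjuster stands at the index line and has been let go (value of joint adjuster between -0.12 and 0.12 rad and contact force between the fingers and adjuster below 0.1 N), for 0.2 s.
2. the rod's pointer is over the cursor line (x of rod_pointer in the frame of cursor_line between -0.004 and 0.004 m and contact force between the fingers and rod above 1 N), for 0.2 s.
At the end, for the whole second after the job is handed in: The adjuster is within 0.12 rad of the index line, the rod's pointer is within 4 mm of the cursor line along the scale and at rest, and the gripper's fingers are holding the rod there (contact force over 1 N) through the last second (all of step 2 and value of joint adjuster between -0.12 and 0.12 rad and velocity of joint rod between -0.005 and 0.005 m/s); the arm keeps its last pose, push and grip.
It fails at once if the cursor is shifted by more than 3 mm (distance of cursor_line from where it was at the start of the episode above 0.003 m).
It fails at once if the stopwatch, beaker or flask is moved by more than 15 mm (distance of any of stopwatch, beaker_250, conical_flask from where it was at the start of the episode above 0.015 m).
It also fails if it takes over 42 s, if anything falls off the work surface, if the arm or the gripper's body presses on something with over 40 N, if the wrist force passes 120 N, or if a joint passes its speed limit or range.

## Robot

A 7-joint arm with a two-finger parallel gripper is mounted at the origin on a cart in front of the work surface, level with it; the furniture and walls round the work are solid. World frame = base frame: x ahead of the robot, y to its left, z up, the work surface at z = 0. Lengths are in m, angles in rad, forces in N, time in s.
With the tool pointing down it reaches from about 0.4 to 0.85 m from the base axis. Payload 10.4 kg.
Tool frame: the origin (TCP) lies at the very end of the fingers, on their centre line; the grasp point (between the pads) lies 19 mm behind it; z points along the fingers, x is the direction in which the jaws open and shut, and the axes are right-handed (so a half turn about z gives the same grasp; the last joint's range is limited). The gripper opens to 87 mm and grips with 3 to 60 N. Pads are 19 mm wide; open, the fingers measure 117 mm over their backs; the gripper's body (75 mm by 190 mm) begins 51 mm behind the grasp point.
Start: joints at [1.241, 0.332, -0.065, 1.46, 0.022, 1.35, -0.088], TCP at [0.189, -0.596, 0.223] pointing down, gripper open.
Joint ranges: [-2.6, 2.6], [-0.5, 2.12], [-1.47, 1.34], [0.16, 2.42], [-1.27, 4.41], [0.06, 2.06], [-2.6, 2.6]. Speed limits (rad/s): [2.22, 2.22, 2.79, 2.79, 3.14, 3.14, 3.14].

## Interface

Orientations are given as a unit quaternion [x, y, z, w].
In Python, from bench import r gives the robot as it stands. The module is installed in compiled form; this text tells all that it offers.
- The arm moves only by the tool carry_out, never from a script. Its argument "commands" is a list that holds one entry, the list of rows, each a list of 7 numbers: the closure in counts, from 0 (fully open) to 255 (shut), then the shift along the tool's x, y, z in units of 25 mm (1.0 is 25 mm), then the turn, a rotation vector about the tool's x, y, z in units of 5 degrees (1.0 is 5 degrees). A call has 1 to 12 rows; each row is the pose to reach, as a shift and turn from the pose measured when the call began, along the tool's axes at that moment; what a row does not reach only later rows make up. A row lasts 1/8 s, in which the tool goes at most 62.5 mm and 10.7 degrees, less where a joint would pass 70% of its speed; a pose out of reach is approached as far as the arm can. A call with a gripper value outside its range is refused whole. The fingers move at their own pace and stop on an object; "grip_force" is the grip in N (left out, the last holds). Time passes only in rows, so rows that repeat a pose let the fingers close. It gives the time, the measured TCP pose, the force and the opening at its end, in the units of the state.
- r.read_state(): the state, without advancing time (a new reading comes with each control period).
- r.camera(name): name is "side" or "top"; returns the picture (420x560x3 uint8, blue, green, red); there is no depth.
- r.camera_info(name): a dict with "fx", "fy", "cx", "cy" (pixels), "k1" (the pictures are not rectified: a ray, as slopes to the right and down, at radius r is drawn at 1 + k1 r^2 times it, then the intrinsics apply), "origin" and "rotation" of the camera in the world. Camera axes: x right, y down, z forward; pixel columns grow to the right and rows downward; lengths in m; the calibration is good to about 2 mm. A picture is of the moment at which its call begins. camera_info takes no time and is no camera call.
- r.close_job(): hands the job in, once; it reports no verdict.
The state is a dict: "time": time; "joint_positions": joint angles; "joint_vel": joint speeds; "joint_torque": joint torques, N m; "ee_pos": TCP position; "eef_rot": TCP orientation; "ft_force": force on the tool from outside, world axes, zero at the start; "torque": the same for the moment, N m; "width": finger opening in m.
Only numpy, scipy, OpenCV 4.12 (cv2) and the standard library are available. Lean on these libraries where they do the work, as an engineer would, in place of code of your own. Each camera call takes 0.05 s, during which the arm holds its last target.

## Working session

There is one attempt and no reset: what is moved stays moved. The work goes in short steps, Python scripts to look and compute and a tool call to move; the robot and the scene stay as the last step left them, time stands still between calls to the robot, and variables do not carry over. Pictures are saved under pics/ and viewed, and the job is handed in when it is done.

Besides the shell and the picture viewer there is one more tool, called after "Call:" by a JSON object that holds its "method" and its "body", one argument or row to a line. carry_out: Moves the arm, as the interface text tells. Its arguments: {"type":"object","properties":{"commands":{"type":"array"},"grip_force":{"type":"number"}},"required":["commands"]}

```bash
mkdir -p pics; python3 - <<'E'
from bench import r
import cv2
for n in("side","top"):
    cv2.imwrite(f"pics/{n}0.png",r.camera(n)); print(n,r.camera_info(n))
print(r.read_state())
E
```

```text
side {'fx': 534.4619243512482, 'fy': 534.4619243512482, 'cx': 273.9608766324679, 'cy': 211.04891236225086, 'k1': -0.08238038025881231, 'origin': array([ 0.08901016, -1.55681194,  1.25556168]), 'rotation': array([ 0.88649406, -0.16196797,  0.07525585, -0.42688549])}
top {'fx': 464.5290271918917, 'fy': 464.5290271918917, 'cx': 283.41853023480115, 'cy': 205.24535849518222, 'k1': -0.02579994302661192, 'origin': array([ 0.34333974, -0.18831155,  1.40166841]), 'rotation': array([ 0.7137704 , -0.6939217 ,  0.07122666, -0.06269978])}
{'time': 0.1, 'joint_positions': array([ 1.24142804,  0.33281526, -0.06469621,  1.46089555,  0.0216153 ,
        1.34989243, -0.0884872 ]), 'joint_vel': array([-3.58953980e-05, -2.34121416e-03, -1.32054129e-03, -3.62438518e-03,
        5.74669689e-04, -2.13853016e-03, -8.33956367e-04]), 'joint_torque': array([ 1.65763835e-03, -6.24547291e+01,  2.49209802e-02, -3.90720391e+01,
       -6.13672100e-02,  3.66791489e-02,  9.48948627e-05]), 'ee_pos': array([ 0.18861629, -0.59547988,  0.22181114]), 'eef_rot': array([ 8.06848775e-01, -5.90757667e-01, -5.52078509e-04, -3.56756998e-04]), 'ft_force': array([ 0.28160141,  0.2483884 , -0.64070852]), 'torque': array([-0.00099339, -0.00715663,  0.00628588]), 'width': 0.08715064868451182}
```

View pics/side0.png

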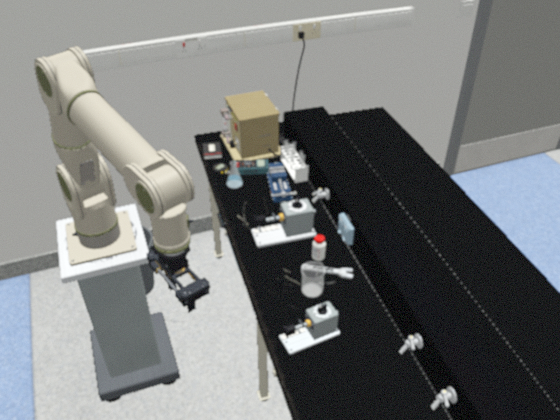

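View pics/top0.png

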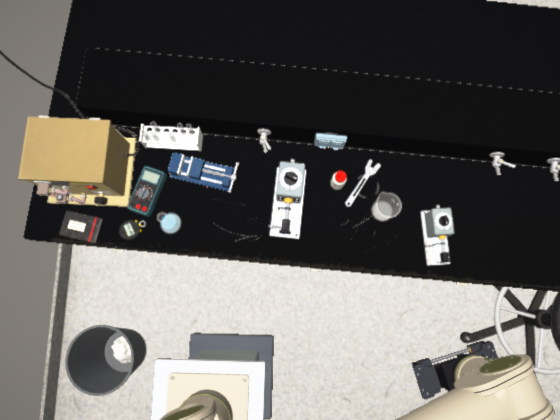

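The top view shows two gauges: the larger at about (288,200), near the flask (170,222) and beaker (386,206), and a smaller one at (437,235). I'll zoom in on the larger.

```bash
cat > h.py <<'E'
import numpy as np, cv2
from scipy.spatial.transform import Rotation as R
from bench import r
def K(i): return np.array([[i["fx"],0,i["cx"]],[0,i["fy"],i["cy"]],[0,0,1.]]),np.array([i["k1"],0,0,0.])
def ray(n,uv):
    i=r.camera_info(n);k,d=K(i)
    p=cv2.undistortPoints(np.array(uv,float).reshape(-1,1,2),k,d)[:,0]
    return i["origin"],R.from_quat(i["rotation"]).apply(np.c_[p,np.ones(len(p))])
def plane(n,uv,z):
    o,v=ray(n,uv); return o+v*((z-o[2])/v[:,2])[:,None]
def proj(n,P):
    i=r.camera_info(n);k,d=K(i);Rm=R.from_quat(i["rotation"]).inv()
    q=Rm.apply(np.atleast_2d(P)-i["origin"])
    return cv2.projectPoints(q,np.zeros(3),np.zeros(3),k,d)[0][:,0]
def crop(img,x,y,w,h,s,fn): cv2.imwrite(fn,cv2.resize(img[y:y+h,x:x+w],None,fx=s,fy=s,interpolation=cv2.INTER_CUBIC))
E
python3 - <<'E'
from h import *
a=cv2.imread("pics/top0.png");crop(a,255,150,75,95,6,"pics/t1.png")
b=cv2.imread("pics/side0.png");crop(b,235,190,95,65,8,"pics/s1.png")
print(plane("top",[[305,163],[275,163],[270,236],[299,239]],.012))
print(plane("top",[[445,264],[425,264],[421,209],[451,206]],.012))
print(plane("top",[[170,222],[386,206],[128,228]],.05))
E
```

```text
[[ 0.74581081 -0.26491538  0.012     ]
 [ 0.74291676 -0.1718698   0.012     ]
 [ 0.51503706 -0.16371924  0.012     ]
 [ 0.50846454 -0.2511364   0.012     ]]
[[ 0.44532302 -0.69091678  0.012     ]
 [ 0.44377203 -0.63035679  0.012     ]
 [ 0.61114874 -0.62301234  0.012     ]
 [ 0.62326298 -0.71630911  0.012     ]]
[[ 0.54312486  0.13045348  0.05      ]
 [ 0.6098271  -0.50639388  0.05      ]
 [ 0.52173318  0.25218022  0.05      ]]
```

View pics/t1.png

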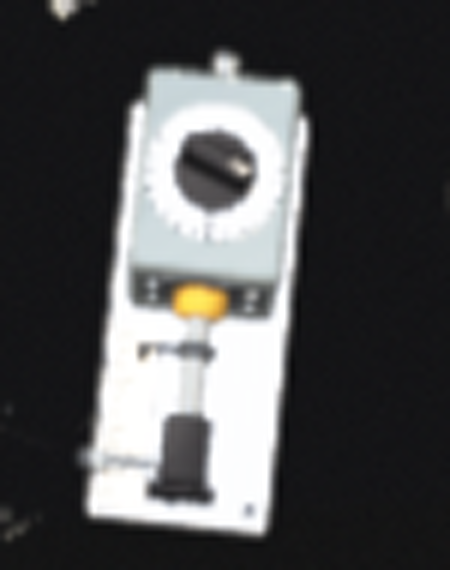

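View pics/s1.png

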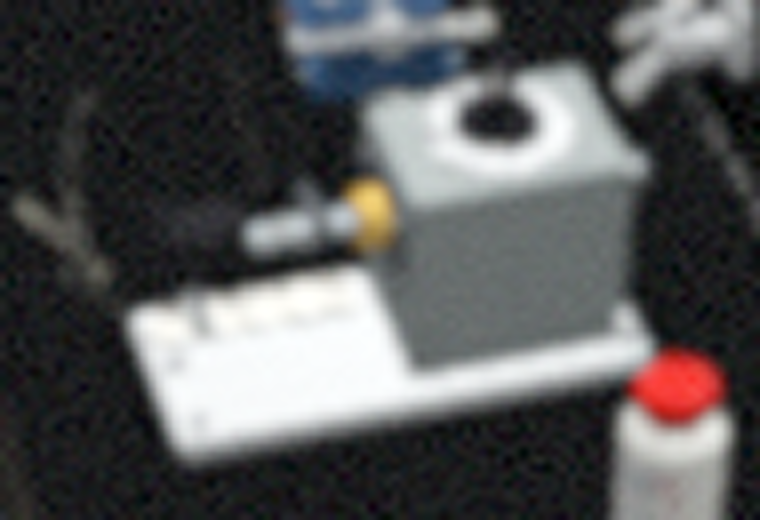

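```bash
python3 - <<'E'
from h import *
f=lambda L:[[255+x/6,150+y/6] for x,y in L]   # crop px
g=lambda L:[[235+x/8,190+y/8] for x,y in L]
np.set_printoptions(precision=4,suppress=True)
pl=plane("top",f([(132,105),(310,115),(266,535),(88,515)]),.012);print("plate",pl)
ht=plane("top",f([(148,68),(302,82),(286,285),(132,270)]),.115);print("house",ht)
for q in(pl,ht):
    print([np.linalg.norm(q[i]-q[(i+1)%4]) for i in range(4)])
    for a,b in((3,0),(2,1)):
        d=q[b]-q[a];print("yaw",np.arctan2(d[1],d[0]))
    d=q[0]-q[1];print("yaw y",np.arctan2(-d[0],d[1])); d=q[3]-q[2];print("yaw y",np.arctan2(-d[0],d[1]))
print("dial ctr",plane("top",f([(214,171)]),.118), "skirt",plane("top",f([(214,171)]),.124))
print("handle top px",plane("top",f([(187,418),(188,480),(180,495)]),.097))
print("cursor",plane("top",f([(100,458),(155,463)]),.021),"pointer collar",plane("top",f([(145,351)]),.037))
print("bar top",plane("top",f([(188,155),(250,172),(242,165)]),.150))
b=cv2.imread("pics/side0.png");print("side housing",)
a=cv2.imread("pics/top0.png");crop(a,278,164,30,32,16,"pics/t2.png")
crop(a,262,200,36,40,14,"pics/t3.png")
E
```

```text
plate [[ 0.7287 -0.1785  0.012 ]
 [ 0.7262 -0.2704  0.012 ]
 [ 0.508  -0.2521  0.012 ]
 [ 0.5155 -0.1627  0.012 ]]
house [[ 0.7187 -0.1863  0.115 ]
 [ 0.714  -0.2602  0.115 ]
 [ 0.6145 -0.2544  0.115 ]
 [ 0.6196 -0.1816  0.115 ]]
[np.float64(0.09197161951700915), np.float64(0.21895836045884876), np.float64(0.08976367718205255), np.float64(0.21374995115002793)]
yaw -0.07394424276939576
yaw -0.08358823915521327
yaw y -0.027123728729715704
yaw y -0.08389990086839162
[np.float64(0.07404021597188683), np.float64(0.09967344819597593), np.float64(0.0730254261883803), np.float64(0.09921369055482428)]
yaw -0.04784367628742844
yaw -0.058109914644661864
yaw y -0.06288556510156788
yaw y -0.06931959837238076
dial ctr [[ 0.6681 -0.2191  0.118 ]] skirt [[ 0.6666 -0.2189  0.124 ]]
handle top px [[ 0.5525 -0.2097  0.097 ]
 [ 0.5229 -0.2109  0.097 ]
 [ 0.5157 -0.2073  0.097 ]]
cursor [[ 0.5432 -0.1679  0.021 ]
 [ 0.5415 -0.1955  0.021 ]] pointer collar [[ 0.5953 -0.1889  0.037 ]]
bar top [[ 0.6673 -0.2061  0.15  ]
 [ 0.66   -0.235   0.15  ]
 [ 0.6633 -0.2312  0.15  ]]
side housing
```

View pics/t2.png

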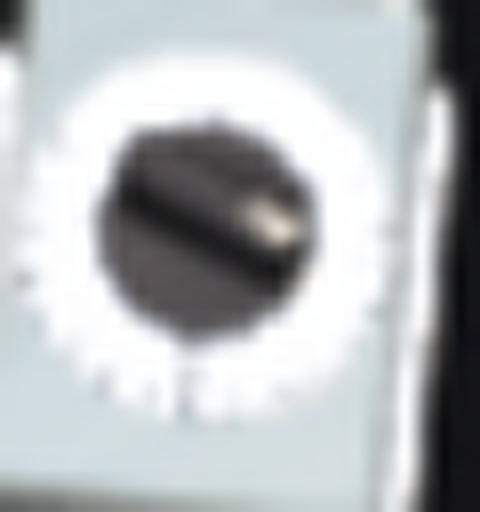

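View pics/t3.png

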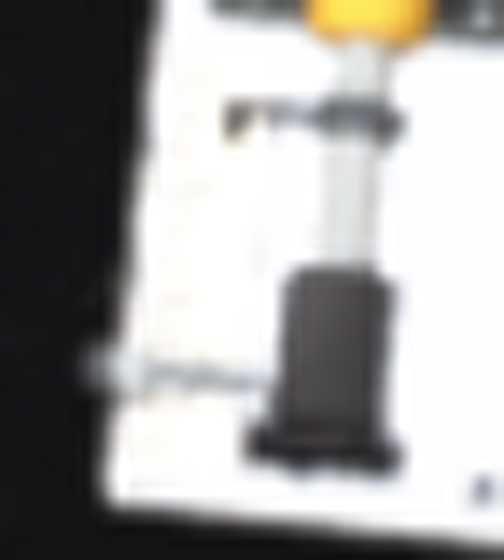

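```bash
python3 - <<'E'
from h import *
np.set_printoptions(precision=4,suppress=True)
f=lambda L:[[278+x/16,164+y/16] for x,y in L]
p=plane("top",f([(120,188),(285,270),(268,222),(205,232),(183,395)]),.137);print(p)
d=p[1]-p[0];print("bar deg",np.degrees(np.arctan2(d[1],d[0])))
d=plane("top",f([(268,222)]),.149)[0]-np.array([.667,-.220,.149]);print("nose",d,np.degrees(np.arctan2(d[1],d[0])))
# index & dial centre
print("index",plane("top",f([(183,395)]),.115),"dial",plane("top",f([(207,235)]),.116))
g=lambda L:[[262+x/14,200+y/14] for x,y in L]
print("cursor",plane("top",g([(140,371),(200,378),(260,384)]),.021),"tip",plane("top",g([(237,125)]),.037),"fl",plane("top",g([(255,445),(395,455)]),.09))
# predicted px of model
y=-.062;c=np.array([np.cos(y),np.sin(y)]);n=np.array([-c[1],c[0]]);F=np.array([.617,-.218])
P={"rodc":(-80,0,97),"tip":(-30,26,37),"axis0":(50,0,115),"hEndIn":(-63,0,97),"plateout":(-80-19,0,12)}
for k,(a,b,z) in P.items():
    X=np.r_[F+c*a/1e3+n*b/1e3,z/1e3];print(k,X,(proj("top",X)[0]-[262,200])*14,proj("side",X)[0])
s=r.read_state();print(s["ee_pos"])
E
```

```text
[[ 0.6708 -0.2039  0.137 ]
 [ 0.6569 -0.2332  0.137 ]
 [ 0.6655 -0.23    0.137 ]
 [ 0.6633 -0.219   0.137 ]
 [ 0.6339 -0.2159  0.137 ]]
bar deg -115.42470424530653
nose [-0.0046 -0.0096  0.    ] -115.53763459912993
index [[ 0.639  -0.2164  0.115 ]] dial [[ 0.6681 -0.2199  0.116 ]]
cursor [[ 0.5427 -0.169   0.021 ]
 [ 0.5416 -0.1818  0.021 ]
 [ 0.5407 -0.1947  0.021 ]] tip [[ 0.594  -0.1882  0.037 ]] fl [[ 0.5183 -0.1937  0.09  ]
 [ 0.5171 -0.2222  0.09  ]]
rodc [ 0.5372 -0.213   0.097 ] [353.0777 350.7471] [260.2164 217.3904]
tip [ 0.5887 -0.1902  0.037 ] [245.6578 149.7494] [272.1144 223.378 ]
axis0 [ 0.6669 -0.2211  0.115 ] [ 410.6787 -291.378 ] [296.284  206.2519]
hEndIn [ 0.5541 -0.2141  0.097 ] [360.3701 268.2433] [264.9839 216.4537]
plateout [ 0.5182 -0.2119  0.012 ] [336.3982 495.8034] [255.525  237.1245]
[ 0.1886 -0.5955  0.2218]
```

Call:
{"method": "carry_out", "body": {
  "commands": [
    [[120, -0.4, -1.2, 0, 0, 0, -0.5], [120, -1.2, -3.2, 0, 0, 0, -1.5], [120, -2.0, -5.4, 0, 0, 0, -2.5], [120, -2.9, -7.7, 0, 0, 0, -3.5], [120, -3.7, -10, 0, 0, 0, -4.5], [120, -4.6, -12.3, 0, 0, 0, -5.5], [120, -5.4, -14.5, 0, 0, 0, -6.5], [120, -6.3, -16.8, 0, 0, 0, -7.5], [120, -7.1, -19, 0, 0, 0, -8.2], [120, -7.9, -21, 0, 0, 0, -8.9], [120, -8.4, -22.3, 0, 0, 0, -9.4], [120, -8.5, -22.8, 0, 0, 0, -9.4]]
  ],
  "grip_force": 20
}}

```text
time: 1.6
ee_pos: [0.6692, -0.217, 0.2215]
eef_rot: [0.976, -0.218, -0.001, -0.001]
ft_force: [-0.6, -0.2, -0.2]
width: 0.0463
```

```bash
cat > st.py <<'E'
from h import *
np.set_printoptions(precision=4,suppress=True)
def rel(goal,deg):
    "shift & turn in move units; goal TCP, deg = world angle wanted of tool x (tool down)"
    s=r.read_state();Q=R.from_quat(s["eef_rot"])
    a=np.radians(deg);X=np.array([np.cos(a),np.sin(a),0]);Z=np.array([0,0,-1.]);T=R.from_matrix(np.c_[X,np.cross(Z,X),Z])
    print("t",s["time"],"p",s["ee_pos"],"w",s["width"],"F",s["ft_force"],"xdeg",np.degrees(np.arctan2(*Q.apply([1,0,0])[[1,0]])),"z",Q.apply([0,0,1]),"q",s["joint_positions"])
    print("shift",Q.inv().apply(np.array(goal)-s["ee_pos"])/.025,"turn",np.degrees((Q.inv()*T).as_rotvec())/5)
E
python3 -c "
from st import *
rel([.667,-.220,.129],-25.5)
a=r.camera('top');crop(a,255,150,75,95,6,'pics/t4.png')
a=r.camera('side');crop(a,235,150,95,105,5,'pics/s4.png')"
```

```text
t 1.6 p [ 0.6692 -0.217   0.2215] w 0.0463054348470326 F [-0.5709 -0.2374 -0.2339] xdeg -25.151998005360284 z [-0.0009  0.0031 -1.    ] q [ 0.5296  0.5474 -0.4377  1.1979  0.2214  1.4437 -0.3184]
shift [-0.0208  0.1546  3.6981] turn [-0.0272  0.0242  0.0696]
```

View pics/s4.png

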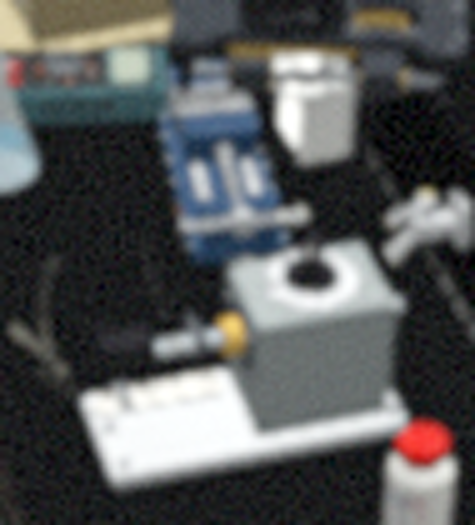

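View pics/t4.png

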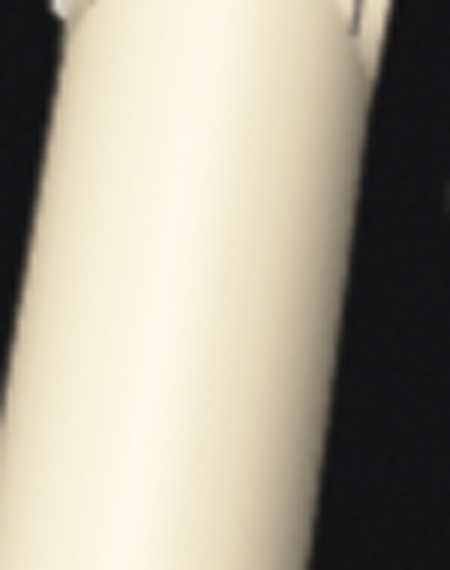

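```bash
python3 -c "
from st import *
a=r.camera('side');cv2.imwrite('pics/s5.png',a)
print(proj('side',r.read_state()['ee_pos']))"
```

```text
[[297.1193 181.002 ]]
```

View pics/s5.png

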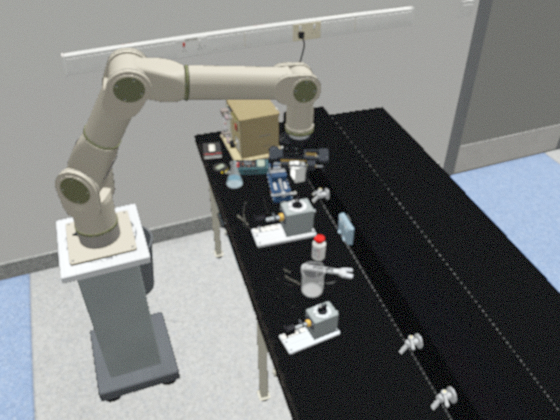

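The fingers in the side view end near (298,180), which agrees with the projected TCP (297,181). I'll go down over the bar now.

Call:
{"method": "carry_out", "body": {
  "commands": [
    [[120, 0, 0.15, 1.0, 0, 0, 0.05], [120, 0, 0.15, 2.2, 0, 0, 0.05], [120, 0, 0.15, 3.2, 0, 0, 0.05], [120, 0, 0.15, 3.6, 0, 0, 0.05], [120, 0, 0.15, 3.65, 0, 0, 0.05], [120, 0, 0.15, 3.65, 0, 0, 0.05]]
  ]
}}

```text
time: 2.5
ee_pos: [0.6661, -0.2249, 0.1318]
eef_rot: [0.975, -0.223, 0.0, -0.0]
ft_force: [0.5, 1.1, 0.5]
width: 0.0458
```

Call:
{"method": "carry_out", "body": {
  "commands": [
    [[190, 0, 0, 0, 0, 0, 0], [230, 0, 0, 0, 0, 0, 0], [230, 0, 0, 0, 0, 0, 0], [230, 0, 0, 0, 0, 0, 0]]
  ],
  "grip_force": 15
}}

```text
time: 3.0
ee_pos: [0.6661, -0.2249, 0.1318]
eef_rot: [0.975, -0.223, 0.0, -0.0]
ft_force: [-0.2, 0.1, 0.2]
width: 0.014
```

```bash
python3 -c "
from st import *
rel([.667,-.220,.129],-94)
a=r.camera('side');crop(a,235,150,95,105,5,'pics/s6.png')"
```

```text
t 3.0 p [ 0.6661 -0.2249  0.1318] w 0.014043689958226023 F [-0.2477  0.0997  0.1847] xdeg -25.738100127523673 z [ 0.0004  0.0003 -1.    ] q [ 0.5441  0.5951 -0.4254  1.3176  0.2435  1.2796 -0.3352]
shift [-0.0526 -0.1905  0.1132] turn [-0.0059  0.0013 13.6524]
```

View pics/s6.png

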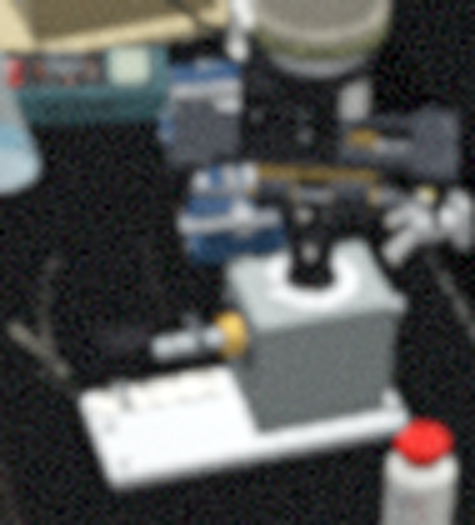

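Call:
{"method": "carry_out", "body": {
  "commands": [
    [[190, 0, -0.1, 0, 0, 0, 0], [190, -0.05, -0.2, 0.05, 0, 0, 0], [190, -0.05, -0.2, 0.05, 0, 0, 0], [240, -0.05, -0.2, 0.05, 0, 0, 0], [240, -0.05, -0.2, 0.05, 0, 0, 0], [240, -0.05, -0.2, 0.05, 0, 0, 0]]
  ],
  "grip_force": 20
}}

```text
time: 3.8
ee_pos: [0.6678, -0.2203, 0.1306]
eef_rot: [0.975, -0.223, 0.001, -0.0]
ft_force: [5.8, -2.0, -2.5]
width: 0.0116
```

```bash
python3 -c "
from st import *
rel([.667,-.220,.129],-94)"
```

```text
t 3.8 p [ 0.6678 -0.2203  0.1306] w 0.011560207282000265 F [ 5.8011 -1.9744 -2.5164] xdeg -25.763477190852168 z [ 0.0019 -0.0002 -1.    ] q [ 0.5381  0.5952 -0.4263  1.3202  0.2446  1.2755 -0.3433]
shift [-0.0337  0.0014  0.0641] turn [-0.0186 -0.0135 13.6473]
```

Call:
{"method": "carry_out", "body": {
  "commands": [
    [[240, 0.03, 0, 0, 0, 0, 0.8], [240, 0.03, 0, 0, 0, 0, 2.0], [240, 0.03, 0, 0, 0, 0, 3.4], [240, 0.03, 0, 0, 0, 0, 4.8], [240, 0.03, 0, 0, 0, 0, 6.2], [240, 0.03, 0, 0, 0, 0, 7.6], [240, 0.03, 0, 0, 0, 0, 9.0], [240, 0.03, 0, 0, 0, 0, 10.4], [240, 0.03, 0, 0, 0, 0, 11.8], [240, 0.03, 0, 0, 0, 0, 13.0], [240, 0.03, 0, 0, 0, 0, 13.6], [240, 0.03, 0, 0, 0, 0, 13.6]]
  ],
  "grip_force": 25
}}

```text
time: 5.3
ee_pos: [0.6666, -0.218, 0.1306]
eef_rot: [-0.684, 0.73, 0.002, 0.0]
ft_force: [-12.5, 7.8, 6.7]
width: 0.0118
```

```bash
python3 -c "
from st import *
rel([.667,-.220,.129],-94)"
```

```text
t 5.3 p [ 0.6666 -0.218   0.1306] w 0.011849512696598643 F [-12.5088   7.8222   6.6898] xdeg -93.72054826174733 z [-0.003   0.0033 -1.    ] q [ 0.3963  0.5677 -0.2131  1.3295  0.117   1.2604 -1.4562]
shift [ 0.0797 -0.0206  0.062 ] turn [0.0371 0.0356 0.0559]
```

Call:
{"method": "carry_out", "body": {
  "commands": [
    [[200, 0, 0, 0, 0, 0, 0], [150, 0, 0, 0, 0, 0, 0], [120, 0, 0, 0, 0, 0, 0], [120, 0, 0, -1.2, 0, 0, 0], [120, 0, 0, -3.0, 0, 0, 0], [120, -1.5, 0, -3.8, 0, 0, 0], [120, -3.5, 0.5, -4, 0, 0, 0], [120, -6.0, 1, -4, 0, 0, 0], [120, -8.5, 1.5, -4, 0, 0, 0], [120, -10, 2, -4, 0, 0, 0], [120, -10, 2, -4, 0, 0, 0]]
  ]
}}

```text
time: 6.68
ee_pos: [0.6326, 0.0392, 0.232]
eef_rot: [-0.686, 0.727, 0.003, 0.001]
ft_force: [0.3, 0.4, -0.3]
width: 0.0458
```

```bash
python3 -c "
from st import *
rel([.667,-.220,.129],-94)
a=r.camera('top');crop(a,278,164,30,32,16,'pics/t7.png');crop(a,255,150,75,95,6,'pics/t7b.png')
cv2.imwrite('pics/top7.png',a)
a=r.camera('side');crop(a,235,150,95,105,5,'pics/s7.png')"
```

```text
t 6.675 p [0.6326 0.0392 0.232 ] w 0.04583394387246061 F [ 0.3074  0.3634 -0.3333] xdeg -93.34814358256949 z [-0.0024  0.005  -1.    ] q [ 0.1125  0.3681 -0.3214  1.4063  0.1105  1.387  -1.8384]
shift [10.2878 -1.9899  4.0647] turn [0.0315 0.0549 0.1304]
```

View pics/t7.png

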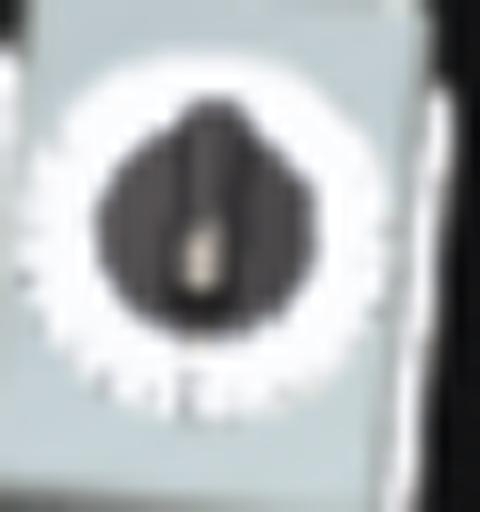

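View pics/t7b.png

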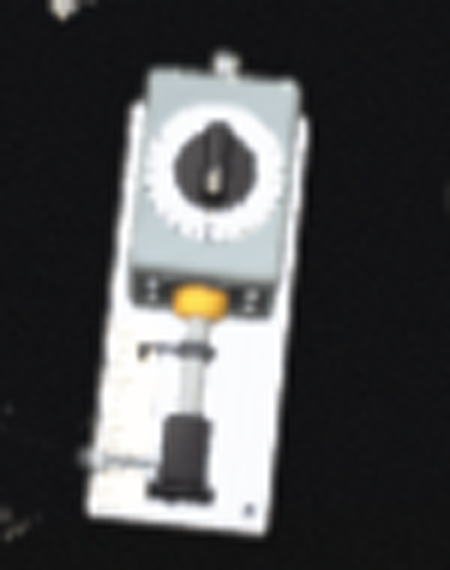

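```bash
python3 - <<'E'
from st import *
a=cv2.imread('pics/top7.png')
crop(a,262,200,36,40,14,'pics/t8.png')
f=lambda L:[[278+x/16,164+y/16] for x,y in L]
p=plane("top",f([(217,105),(202,288)]),.150);d=p[0]-p[1];print("bar yaw",np.arctan2(d[1],d[0]),p)
h=cv2.cvtColor(a,cv2.COLOR_BGR2HSV).astype(int)
# handle: dark columns per row, centroid
g=a.astype(int).sum(2)
L=[]
for row in range(219,231):
    x0,x1=276,296; w=np.clip(300-g[row,x0:x1],0,None); 
    if w.sum()>200: L.append([(w*np.arange(x0,x1)).sum()/w.sum(),row])
L=np.array(L);print(L)
P=plane("top",L,.097);k=np.polyfit(P[:,0],P[:,1],1);print("handle line",k,np.polyval(k,.537),"at axis",np.polyval(k,.667))
# housing top mask: greyish between
m=((g>420)&(g<660)&(h[...,1]<60)).astype(np.uint8);m[:, :270]=0;m[:,312:]=0;m[:158]=0;m[198:]=0
m2=cv2.morphologyEx(m,cv2.MORPH_CLOSE,np.ones((25,25)));
c=max(cv2.findContours(m2,0,1)[0],key=cv2.contourArea);print(cv2.minAreaRect(c),cv2.contourArea(c))
# yellow
y=(h[...,0]>15)&(h[...,0]<35)&(h[...,1]>120);y[:190]=0;y[206:]=0;yy,xx=np.nonzero(y[:,270:310]);print("yellow",xx.mean()+270,yy.mean(),plane("top",[[xx.mean()+270,yy.mean()]],.09))
E
```

```text
bar yaw -0.05569718130785723 [[ 0.6828 -0.2203  0.15  ]
 [ 0.65   -0.2184  0.15  ]]
[[286.1408 220.    ]
 [286.2889 221.    ]
 [286.0768 222.    ]
 [285.9069 223.    ]
 [285.8015 224.    ]
 [285.6823 225.    ]
 [285.5244 226.    ]
 [285.2598 227.    ]
 [285.09   228.    ]
 [284.9443 229.    ]
 [284.6682 230.    ]]
handle line [-0.1289 -0.1391] -0.2083663474183362 at axis -0.22512658904276128
((290.089111328125, 178.60891723632812), (29.35359764099121, 39.403472900390625), 5.710593223571777) 957.5
yellow 287.79545454545456 199.5909090909091 [[ 0.6124 -0.213   0.09  ]]
```

View pics/t8.png

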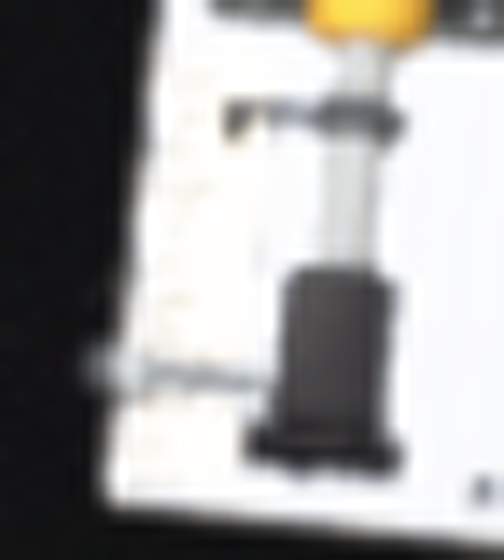

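View pics/s7.png

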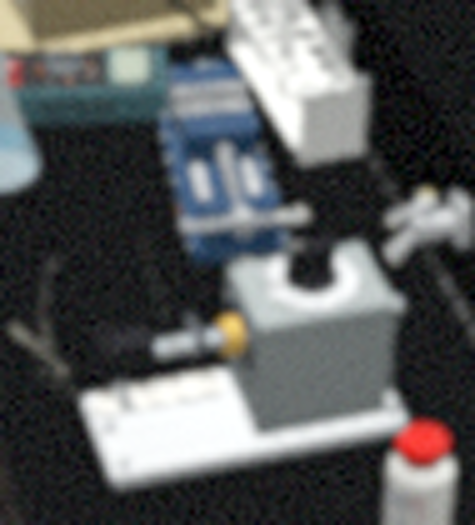

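```bash
python3 - <<'E'
from st import *
P=plane("top",cv2.boxPoints(((290.089,178.609),(29.35,39.40),5.71)),.115)
for i in range(4): d=P[(i+1)%4]-P[i];print(np.linalg.norm(d),np.degrees(np.arctan2(d[1],d[0])))
rel([.538,-.2105,.15],-94)
E
```

```text
0.11581896366278994 -3.8187616534105575
0.08444369027683085 -94.14016842440142
0.11579182106384352 175.48679034219603
0.08304010772639862 85.87899538422153
t 6.775 p [0.6335 0.0339 0.2316] w 0.0461954765891639 F [ 0.3336 -0.4052 -0.2297] xdeg -93.72111678032181 z [-0.0026  0.0027 -1.    ] q [ 0.1162  0.3693 -0.3171  1.4052  0.1116  1.3872 -1.8372]
shift [10.0104  3.1666  3.2476] turn [0.0317 0.0286 0.0558]
```

Call:
{"method": "carry_out", "body": {
  "commands": [
    [[120, 1, 0.6, 0, 0, 0, 0], [120, 3, 1.3, 0, 0, 0, 0], [120, 5.2, 2, 0, 0, 0, 0], [120, 7.4, 2.7, 0, 0, 0, 0], [120, 9.2, 3.17, 0.5, 0, 0, 0], [120, 10, 3.17, 1.5, 0, 0, 0], [120, 10, 3.17, 2.5, 0, 0, 0], [120, 10, 3.17, 2.7, 0, 0, 0], [120, 10, 3.17, 2.7, 0, 0, 0]]
  ]
}}

```text
time: 7.9
ee_pos: [0.538, -0.2109, 0.1642]
eef_rot: [-0.684, 0.73, 0.002, -0.0]
ft_force: [0.6, 0.3, 0.5]
width: 0.046
```

```bash
python3 - <<'E'
from st import *
rel([.538,-.2105,.061],-94)
E
```

```text
t 7.9 p [ 0.538  -0.2109  0.1642] w 0.04596417283874027 F [0.5778 0.2773 0.4513] xdeg -93.76442814155946 z [-0.0024  0.0025 -1.    ] q [ 0.4545  0.2785 -0.1885  1.6567  0.0531  1.2145 -1.3821]
shift [-0.0077 -0.0076  4.1264] turn [0.029  0.0264 0.0471]
```

Call:
{"method": "carry_out", "body": {
  "commands": [
    [[120, 0, 0, 1, 0, 0, 0], [120, 0, 0, 2.2, 0, 0, 0], [120, 0, 0, 3.2, 0, 0, 0], [120, 0, 0, 3.9, 0, 0, 0], [120, 0, 0, 4.1, 0, 0, 0], [120, 0, 0, 4.1, 0, 0, 0]]
  ]
}}

```text
time: 8.65
ee_pos: [0.5383, -0.2108, 0.0623]
eef_rot: [-0.684, 0.73, 0.001, 0.0]
ft_force: [-0.7, 0.0, 0.2]
width: 0.046
```

Call:
{"method": "carry_out", "body": {
  "commands": [
    [[180, 0, 0, 0, 0, 0, 0], [200, 0, 0, 0, 0, 0, 0], [230, 0, 0, 0, 0, 0, 0], [230, 0, 0, 0, 0, 0, 0], [230, 0, 0, 0, 0, 0, 0]]
  ],
  "grip_force": 30
}}

```text
time: 9.28
ee_pos: [0.5389, -0.2077, 0.0628]
eef_rot: [-0.684, 0.729, 0.002, 0.001]
ft_force: [-1.7, 10.1, 5.7]
width: 0.0236
```

```bash
python3 - <<'E'
from st import *
rel([.538,-.2105,.061],-94)
a=r.camera('side');crop(a,235,180,95,75,8,'pics/s9.png')
a=r.camera('top');crop(a,255,150,75,95,6,'pics/t9.png')
E
```

```text
t 9.275 p [ 0.5389 -0.2077  0.0628] w 0.02363764295033645 F [-1.688 10.146  5.657] xdeg -93.64859952304494 z [-0.0013  0.0055 -1.    ] q [ 0.4474  0.3798 -0.187   1.7542  0.0753  1.0177 -1.4008]
shift [0.1145 0.0285 0.0732] turn [0.0194 0.0617 0.0703]
```

View pics/s9.png

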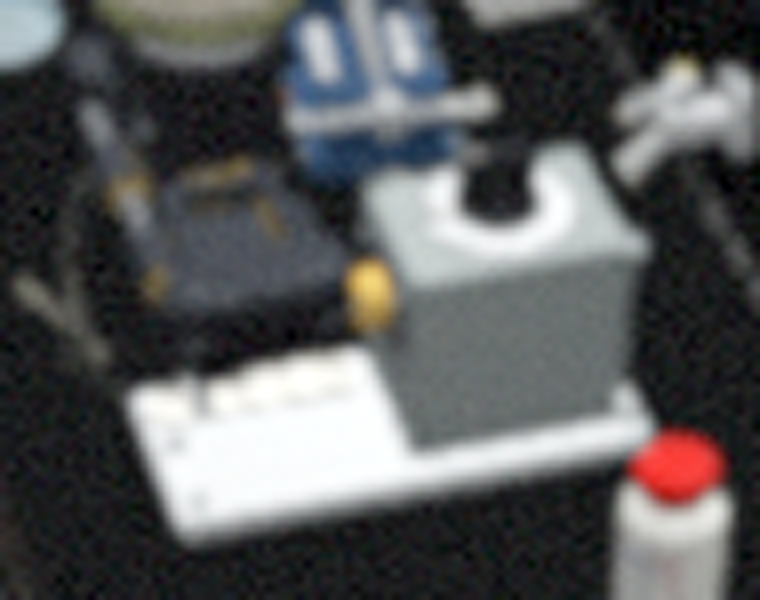

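View pics/t9.png

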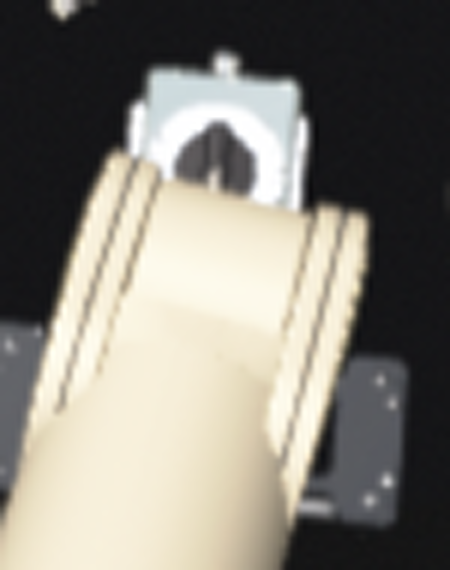

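Call:
{"method": "carry_out", "body": {
  "commands": [
    [[230, 0, 0.2, 0, 0, 0, 0], [230, 0, 0.6, 0, 0, 0, 0], [230, -0.02, 1.0, 0, 0, 0, 0], [230, -0.02, 1.3, 0, 0, 0, 0], [230, -0.02, 1.5, 0, 0, 0, 0], [230, -0.02, 1.5, 0, 0, 0, 0]]
  ],
  "grip_force": 40
}}

```text
time: 10.12
ee_pos: [0.5011, -0.2047, 0.0629]
eef_rot: [-0.684, 0.729, 0.003, 0.001]
ft_force: [4.4, 2.8, -4.9]
width: 0.0237
```

```bash
python3 - <<'E'
from st import *
rel([.491,-.2040,.062],-94)
a=r.camera('side');crop(a,235,190,60,60,10,'pics/s10.png');cv2.imwrite('pics/side10.png',a)
b=np.mean([r.camera('top').astype(float) for _ in range(1)],0).astype(np.uint8);crop(b,255,150,75,95,6,'pics/t10.png')
print(plane("side",[[260,229],[260,230]],.021))
E
```

```text
t 10.125 p [ 0.5011 -0.2047  0.0629] w 0.023733369639484473 F [ 4.4403  2.8231 -4.8674] xdeg -93.66040090147088 z [-0.0013  0.0057 -1.    ] q [ 0.4713  0.3099 -0.1897  1.8489  0.0627  0.9918 -1.3787]
shift [0.0002 0.4066 0.0386] turn [0.0194 0.064  0.068 ]
[[ 0.5442 -0.186   0.021 ]
 [ 0.5424 -0.1912  0.021 ]]
```

View pics/s10.png

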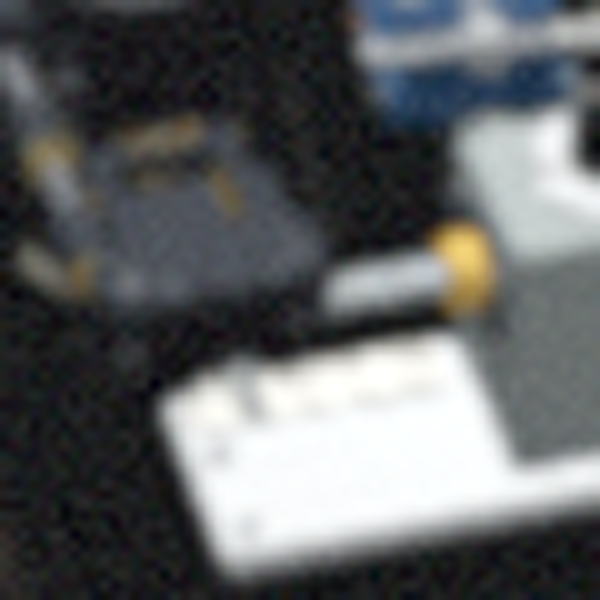

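View pics/t10.png

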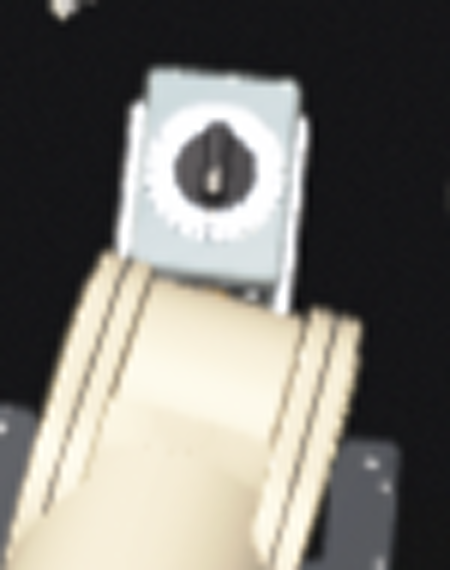

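```bash
python3 - <<'E'
from st import *
a=cv2.imread('pics/side0.png');b=cv2.imread('pics/side10.png')
for im in(a,b):
  for row in range(214,222): print(row,im[row,255:286].astype(int).mean(1).astype(int))
  print()
c=np.array([.997,-.079])
for s in(0,.0378):
  for off,n in((-75,'handle in end?'),(-30,'collar')):
    for z in(.08,.086,.09): 
      X=np.r_[np.array([.6175,-.2145])+c*(off/1e3-s),z];print(s,n,z,proj('side',X)[0])
print('cursor strip')
for row in range(225,234): print(row,b[row,252:275].astype(int).mean(1).astype(int))
E
```

```text
214 [ 33  31  30  35  20  32  42  33  34  33  23  32  28  26  11  27  51  80
  96  88  58  44  69 110 149 174 185 174 139 122 149]
215 [ 38  32  34  34  41  46  42  50  40  38  36  26  26  21  30  45  59  89
 108 104  93 106 129 151 170 182 187 180 148 122 127]
216 [ 38  40  49  50  48  48  57  51  53  52  42  40  61  66  86 105 120 132
 130 125 130 157 179 185 177 177 178 171 152 124 116]
217 [ 43  44  47  55  61  50  53  53  52  53  69 106 130 137 147 163 177 181
 167 139 139 170 192 188 175 160 157 153 143 128 112]
218 [ 32  45  54  43  52  54  53  53  44  49 100 153 177 183 181 186 194 192
 175 137 121 147 166 161 151 137 132 135 125 111 102]
219 [ 32  46  51  45  49  48  44  42  36  48 104 163 190 187 176 171 169 165
 146 112  92 101 111 113 113 115 115 114 100  91  83]
220 [ 40  34  41  36  35  48  43  41  27  40  82 136 156 156 142 130 124 115
 101  89  62  58  60  65  80 102 107 100  88  75  84]
221 [ 26  23  36  29  25  28  31  27  22  29  53  89 107 107  95  74  67  72
  67  54  39  29  22  39  55  85  99  94  81  73  83]

214 [ 84  86  89  86  86  83  84  82  89  96  92  7
[... 1660 characters left out ...]
52 250]
227 [ 20  38  77 118 129 149 163 163 171 191 192 190 204 220 233 243 247 247
 248 253 254 254 253]
228 [ 58  91 138 181 194 196 190 183 197 227 237 233 236 241 248 253 254 253
 252 251 253 253 250]
229 [129 163 191 221 232 226 208 191 200 229 249 251 248 247 249 253 253 252
 244 241 240 244 243]
230 [184 209 225 240 247 242 224 196 190 220 244 252 249 241 239 244 248 248
 242 238 238 240 243]
231 [203 225 237 245 251 249 235 211 196 214 235 246 245 240 237 241 247 250
 251 249 249 249 251]
232 [190 223 237 240 240 242 239 229 222 229 239 246 249 248 249 249 251 253
 254 253 254 254 254]
233 [171 221 237 237 232 234 240 244 245 247 249 251 253 253 254 253 254 253
 253 254 254 253 254]
```

```bash
python3 - <<'E'
from st import *
a=cv2.imread('pics/side0.png').astype(int).mean(2);b=cv2.imread('pics/side10.png').astype(int).mean(2)
for row in range(225,234): print(row,a[row,252:270].astype(int))
c=np.array([.997,-.079]);n=np.array([.079,.997])
A=np.array([.6175,-.2145])
for d in(-.074,-.078,-.082):
  print(d,[proj('side',np.r_[A+c*d+n*y,.021])[0].round(1).tolist() for y in(.01,.018,.026,.034,.042)])
  print('  top14',[((proj('top',np.r_[A+c*d+n*y,.021])[0]-[262,200])*14).round(0).tolist() for y in(.018,.026,.042)])
print('tip rest', [((proj('top',np.r_[A+c*d+n*.026,.037])[0]-[262,200])*14).round(0).tolist() for d in(-.034,-.03,-.026)], )
print('side tip at -.078',proj('side',np.r_[A+c*-.078+n*.026,.037]),proj('side',np.r_[A+c*-.068+n*.026,.037]))
t=cv2.imread('pics/top7.png').astype(int).mean(2)
for row in range(203,215): print(row,t[row,272:292].astype(int))
print()
for row in range(223,233): print(row,t[row,266:284].astype(int))
E
```

```text
225 [ 18  20  28  19  36  37  59  61  52  47  42  46  69 100 115 134 150 155]
226 [ 28  21  35  38  48  81 101 105 111 122 118 119 143 174 190 204 216 216]
227 [ 53  66  82  83  99 127 153 150 162 190 194 191 201 218 231 241 245 245]
228 [134 161 168 163 161 178 186 177 194 225 235 231 233 239 247 253 253 252]
229 [199 221 225 221 217 214 205 190 196 229 246 248 246 243 247 251 253 249]
230 [221 244 247 245 244 241 223 194 189 220 243 250 246 238 238 242 245 246]
231 [209 234 243 248 250 247 233 208 192 212 235 244 244 239 235 238 244 248]
232 [189 221 235 238 238 240 237 226 220 226 236 244 246 248 246 248 249 251]
233 [167 216 233 235 230 231 237 242 243 246 247 249 250 252 252 251 251 252]
-0.074 [[261.3, 231.2], [260.7, 229.7], [260.1, 228.3], [259.5, 226.9], [259.0, 225.5]]
  top14 [[242.0, 363.0], [205.0, 359.0], [131.0, 351.0]]
-0.078 [[260.2, 231.4], [259.6, 229.9], [259.0, 228.5], [258.5, 227.1], [257.9, 225.7]]
  top14 [[240.0, 381.0], [203.0, 377.0], [128.0, 369.0]]
-0.082 [[259.1, 231.6], [258.5, 230.2], [257.9, 228.7], [257.4, 227.3], [256.8, 226.0]]
  top14 [[238.0, 400
[... 1281 characters left out ...]
24 [ 18  24  45  75 143 232 234 240 243 252 252 252 252 251 249 222  96  82]
225 [ 20  34  75 119 184 224 206 223 228 235 230 241 244 245 245 216  95  79]
226 [ 20  37  79 121 189 220 188 176 178 185 180 190 209 215 221 198  91  74]
227 [ 20  28  57  92 156 201 179 191 196 176 175 179 176 172 185 147  79  72]
228 [ 19  20  29  59 129 188 193 223 229 224 241 238 232 226 214 119  70  70]
229 [ 20  20  23  69 168 239 238 247 248 248 252 249 245 216 191 107  61  59]
230 [ 19  19  27  87 200 248 251 252 253 253 254 253 251 175 108  80  48  44]
231 [ 17  19  28  96 214 246 246 248 253 254 254 253 251 141  56  50  51  55]
232 [ 19  21  32 110 229 245 248 250 253 254 253 253 249 151  80  62  46  37]
```

Call:
{"method": "carry_out", "body": {
  "commands": [
    [[230, 0, 0.15, 0, 0, 0, 0], [230, 0, 0.3, 0, 0, 0, 0], [230, 0, 0.42, 0, 0, 0, 0], [230, 0, 0.42, 0, 0, 0, 0], [230, 0, 0.42, 0, 0, 0, 0]]
  ]
}}

```text
time: 10.85
ee_pos: [0.4913, -0.2038, 0.0629]
eef_rot: [-0.684, 0.729, 0.002, 0.002]
ft_force: [4.3, 2.2, -4.3]
width: 0.0239
```

```bash
python3 - <<'E'
from st import *
rel([.491,-.2040,.062],-94)
a=np.mean([r.camera('side').astype(float) for _ in range(6)],0);b=a.mean(2)
crop(a.astype(np.uint8),235,195,45,45,13,'pics/s11.png');cv2.imwrite('pics/side11.png',a)
for row in range(214,234): print(row,b[row,252:274].astype(int))
E
```

```text
t 10.85 p [ 0.4913 -0.2038  0.0629] w 0.02385088847472613 F [ 4.3338  2.1816 -4.2663] xdeg -93.63545225877014 z [-0.001   0.0058 -1.    ] q [ 0.4777  0.2915 -0.1902  1.8732  0.0589  0.9853 -1.3716]
shift [0.0079 0.0128 0.0372] turn [0.0155 0.0654 0.073 ]
214 [85 84 84 83 86 85 84 83 83 84 84 74 55 35 28 29 29 26 22 21 23 29]
215 [84 85 84 84 86 86 88 87 87 87 88 81 63 40 24 23 29 32 40 51 61 73]
216 [ 84  86  87  84  85  90  97  95  90  91  92  85  65  50  52  63  71  86
 104 122 132 142]
217 [ 85  85  85  81  85  92  97  92  81  84  83  78  81 105 125 133 138 148
 166 180 186 185]
218 [ 84  83  80  74  72  77  78  75  66  58  60  72 111 157 181 186 182 182
 188 196 196 193]
219 [ 75  73  66  58  55  53  55  50  45  36  39  62 122 173 195 196 187 177
 173 172 168 162]
220 [ 54  54  47  42  40  38  37  33  32  33  33  53 101 148 169 167 157 144
 131 123 115 111]
221 [ 40  36  36  31  30  33  27  29  33  39  47  49  69 102 114 114 106  93
  80  66  60  53]
222 [29 30 30 26 25 27 30 29 33 49 55 47 46 60 63 60 54 47 34 28 22 25]
223 [25 26 24 25 22 19 23 22 32 43 48 38 30 30 25 24 21 23 
[... 380 characters left out ...]
253 254 254]
228 [126 162 181 198 199 193 190 182 196 225 236 234 234 241 248 253 254 253
 251 251 253 253]
229 [194 224 232 236 234 225 210 191 200 231 248 251 248 246 249 253 254 252
 244 239 240 244]
230 [218 244 250 250 250 243 224 197 192 221 245 252 248 241 240 244 249 248
 242 238 238 240]
231 [211 237 246 249 251 249 235 209 196 213 237 246 245 240 238 241 246 250
 250 249 249 250]
232 [192 224 237 240 240 242 238 228 223 229 239 245 248 249 248 250 251 253
 254 254 254 254]
233 [169 218 237 237 232 235 240 244 246 247 249 251 252 253 253 253 254 253
 253 253 253 254][ WARN:0@4.866] global loadsave.cpp:1063 imwrite_ Unsupported depth image for selected encoder is fallbacked to CV_8U.
```

View pics/s11.png

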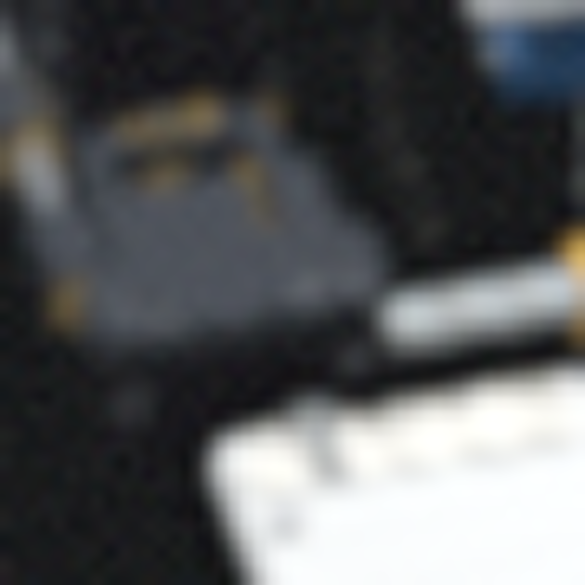

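```bash
python3 - <<'E'
from st import *
for n,c0 in(('side0',266),('side10',257),('side11',254)):
  b=cv2.imread(f'pics/{n}.png').astype(float).mean(2);print(n,np.arange(c0,c0+17))
  for row in range(217,226): print(row,b[row,c0:c0+17].astype(int))
c=np.array([.997,-.079]);n=np.array([.079,.997]);A=np.array([.6187,-.2139])
for d in(0,.0378,.0476): print(d,[proj('side',np.r_[A+c*(-.03-d)+n*y,z])[0].round(1).tolist() for y,z in((0,.09),(-.01,.08),(0,.07),(.026,.037),(.026,.08))])
# body corner
s=r.read_state();Q=R.from_quat(s['eef_rot'])
for x in(-.095,.095): print(proj('side',s['ee_pos']+Q.apply([x,-.0375,-.07])),proj('side',s['ee_pos']+Q.apply([x/95*27,-.011,-.019])))
E
```

```text
side0 [266 267 268 269 270 271 272 273 274 275 276 277 278 279 280 281 282]
217 [106 130 137 147 163 177 181 167 139 139 170 192 188 175 160 157 153]
218 [153 177 183 181 186 194 192 175 137 121 147 166 161 151 137 132 135]
219 [163 190 187 176 171 169 165 146 112  92 101 111 113 113 115 115 114]
220 [136 156 156 142 130 124 115 101  89  62  58  60  65  80 102 107 100]
221 [ 89 107 107  95  74  67  72  67  54  39  29  22  39  55  85  99  94]
222 [48 58 55 47 35 40 32 34 33 23 37 46 51 62 82 95 95]
223 [ 25  27  25  23  27  42  56  64  78  92  98 124 144 145 129 115 103]
224 [ 40  47  61  74  97 123 147 156 159 164 172 193 210 215 193 151 116]
225 [115 134 150 155 169 199 218 221 222 218 221 227 240 242 228 184 135]
side10 [257 258 259 260 261 262 263 264 265 266 267 268 269 270 271 272 273]
217 [ 88  83  82  76  84  80  82  64  61  57  77 114 148 166 180 186 184]
218 [ 73  75  71  60  61  64  59  49  49  49  97 146 178 191 197 197 188]
219 [ 57  54  54  41  36  39  29  33  36  51 103 150 173 173 172 169 164]
220 [ 32  37  40  28  35  22  40  40  35  49  91 129 138 135 125 114 115]
22
[... 655 characters left out ...]
3  52 101 148 169 168 158 144 131]
221 [ 37  32  30  33  27  29  34  39  47  48  69 102 114 114 106  93  80]
222 [30 26 25 27 30 29 33 50 55 47 46 60 63 60 54 47 34]
223 [24 26 22 19 23 22 32 43 48 38 30 30 25 24 21 23 30]
224 [27 22 22 26 31 33 32 31 29 26 27 34 41 49 59 74 94]
225 [ 21  21  32  53  73  79  66  49  44  46  72  99 117 136 150 156 175]
0 [[274.2, 215.3], [275.0, 219.3], [274.2, 219.8], [272.2, 222.5], [272.2, 213.1]]
0.0378 [[263.6, 217.3], [264.5, 221.3], [263.7, 221.7], [262.0, 224.4], [261.7, 215.0]]
0.0476 [[260.9, 217.8], [261.7, 221.8], [261.0, 222.2], [259.3, 224.9], [259.0, 215.5]]
[[249.8306 192.5036]] [[247.9433 216.8522]]
[[264.8786 226.0612]] [[251.9984 226.5259]]
```

Call:
{"method": "carry_out", "body": {
  "commands": [
    [[230, 0, 0.04, 0, 0, 0, 0], [230, 0, 0.04, 0, 0, 0, 0], [230, 0, 0.04, 0, 0, 0, 0], [230, 0, 0.04, 0, 0, 0, 0], [230, 0, 0.04, 0, 0, 0, 0], [230, 0, 0.04, 0, 0, 0, 0]]
  ]
}}

```text
time: 11.9
ee_pos: [0.4907, -0.2038, 0.0629]
eef_rot: [-0.684, 0.729, 0.002, 0.002]
ft_force: [5.2, 1.4, -4.5]
width: 0.0236
```

```bash
python3 - <<'E'
from st import *
rel([.4905,-.2040,.062],-94)
a=r.camera('top');crop(a,255,150,75,95,6,'pics/t12.png');cv2.imwrite('pics/top12.png',a)
f=lambda d:1
b=np.mean([r.camera('side').astype(float) for _ in range(6)],0).mean(2)
for row in range(220,226): print(row,b[row,254:271].astype(int))
rel([.4905,-.2040,.062],-94); print(r.read_state()['joint_vel'])
c=cv2.imread('pics/top7.png').astype(int);print("knob region diff",np.abs(a[166:186,282:300].astype(int)-c[166:186,282:300]).mean())
E
```

```text
t 11.9 p [ 0.4907 -0.2038  0.0629] w 0.023579106451261354 F [ 5.1701  1.4085 -4.4977] xdeg -93.63076246033869 z [-0.0005  0.0057 -1.    ] q [ 0.4782  0.29   -0.1902  1.8751  0.0585  0.9844 -1.3709]
shift [0.0093 0.0071 0.0373] turn [0.0103 0.0653 0.0739]
220 [ 49  42  37  39  37  33  32  29  32  60 111 151 168 167 158 143 130]
221 [ 33  31  33  29  24  27  32  40  37  51  81 107 117 112 109  93  80]
222 [25 25 25 26 24 27 33 47 50 45 52 65 67 61 51 44 35]
223 [24 24 23 27 24 25 31 45 43 33 29 31 27 23 23 23 30]
224 [23 25 22 26 30 32 32 30 26 25 27 35 41 46 61 75 94]
225 [ 18  19  32  55  72  79  66  50  43  46  71  98 117 135 149 157 174]
t 12.25 p [ 0.4907 -0.2038  0.0629] w 0.023956010562170213 F [ 5.444   2.3736 -4.9954] xdeg -93.62978775701254 z [-0.0006  0.0058 -1.    ] q [ 0.4782  0.2901 -0.1903  1.8751  0.0585  0.9844 -1.371 ]
shift [0.0101 0.0072 0.0361] turn [0.0108 0.0657 0.0741]
[0.0025 0.001  0.0002 0.0013 0.0018 0.0004 0.0008]
knob region diff 8.637962962962963
```

View pics/t12.png

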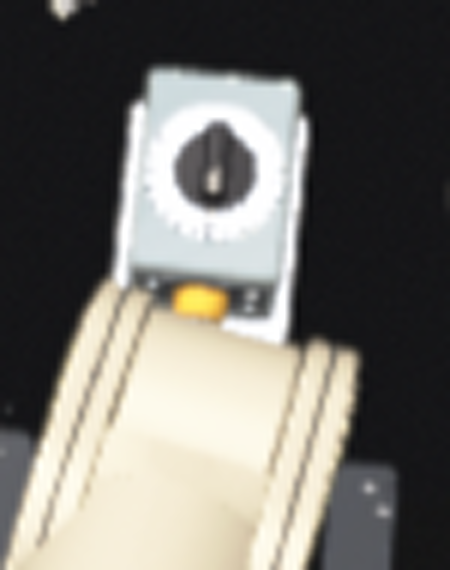

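```bash
python3 -c "
from bench import r
print(r.close_job())"
```

```text
the job is handed in; nothing more can be done
None
```

I set the adjuster to the index line and released it. I then pulled the rod out about 48 mm and handed the job in at about 12.3 s with the gripper still holding it. No verdict was reported.

**Adjuster:** After release, the top view put the bar's yaw at about -0.056 rad. The housing and rod axis came out at -0.07 to -0.08 rad, so the error is about 0.02 rad against the allowed 0.12. A rough reading of the index line itself gave about -0.12 rad, which disagrees. That would make the error about 0.06 rad, still inside the limit.

**Rod:** The arm moved 48.2 mm from the grasp. The side view showed the collar moving by the same amount, so the handle had not slipped. The 5.4 N pull also matched the spring.

**Pointer over the cursor:** I could not see the pointer directly at the end because the arm and gripper covered it. The needed pull is therefore inferred:

| View | Pull needed |
|---|---|
| Top | 48–49 mm |
| Side | about 49 mm |

By these figures the pointer is within about 1 mm of the line, against the allowed 4 mm.

**Cursor and bystanders:** The cursor's mark in the side view had not moved between pictures. I kept the arm clear of the stopwatch, beaker and flask, but did not check their positions again at the end.

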